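# Hold the matching cast lever over the drilling jig

## Task

The drilling jig has a thick pin and a thin pin; the thin pin is set for only one of the two cast levers. Take the lever whose eyes match the distance between the pins, pick it up at its balance point and keep it level, and finish while still holding it, level and still, about 3 cm clear above the pin tips, big eye over the thick pin and small eye over the thin pin, ready to be lowered straight down. Do not put it on the pins or let go, and leave the other lever and the other things on the bench where they are.

Things in the scene. Friction and masses are not known exactly. Their poses are not given: they have to be found in the camera images.
- lever_short: The short dark cast offset lever, lying flat, about 0.5 kg. Origin: big eye's axis, at the underside; x along the arm to the small eye, z up. Big eye: 46 mm ring, 22 mm bore, 36 mm high; lug and screw reach 51 mm to -y. Small eye at x 140, y +20 mm. Arm 18 mm wide, z 8 to 28 mm, straight along y = 0 to x = 80 mm, then jogs left. It and the other lever may swap places.
- lever_long: The long dark cast offset lever, lying flat, about 0.6 kg. Origin: big eye's axis, at the underside; x along the arm to the small eye, z up. Big eye: 46 mm ring, 22 mm bore, 36 mm high; lug and screw reach 51 mm to -y. Small eye at x 190, y +20 mm. Arm 18 mm wide, z 8 to 28 mm, straight along y = 0 to x = 130 mm, then jogs left. It and the other lever may swap places.
- lever_short_balance (a point): Balance point of the short lever: middle of the arm's section (y = 0, 18 mm above the underside), much nearer to the big eye: 46 mm from the big eye's axis.
- lever_long_balance (a point): Balance point of the long lever: middle of the arm's section (y = 0, 18 mm above the underside), much nearer to the big eye: 67 mm from the big eye's axis.
- lever_short_eye (a point): Centre of the short lever's small eye (ring 30 mm outside, 12 mm bore, 28 mm high), at its underside (141 mm from the big eye's axis).
- lever_long_eye (a point): Centre of the long lever's small eye (ring 30 mm outside, 12 mm bore, 28 mm high), at its underside (191 mm from the big eye's axis).
- jig: Drilling jig, fixed: wooden board 290 x 90 x 18 mm with a steel thick pin (20 mm diameter) standing 30 mm above the board near one end. Origin: thick pin's axis, at the bench top; x along the board towards its two sockets at x = 140 and x = 190 mm, both y = +20 mm. One socket holds the thin pin, the other a flat plug.
- thick_pin_tip (a point): Top of the thick pin, 48 mm above the bench.
- thin_pin: Steel thin pin (9 mm diameter, standing 30 mm above the board, on a collar 20 mm wide and 4 mm high), fixed in one of the jig's two sockets. Origin: on its axis at the board's top. 141 mm from the thick pin's axis it suits the short lever, 191 mm the long one.
- thin_pin_tip (a point): Top of the thin pin, 48 mm above the bench, level with the thick pin's top.
- plug: Flat steel plug, 20 mm wide and 4 mm high, in the jig's other socket. Origin: centre of its underside, on the board's top.
- wax_tin: Round tin with a green lid, 73 mm across, 26 mm high, a bystander. Origin: centre of its underside.
- awl: Scratch awl with a wooden bulb, 122 mm long, 32 mm high, a bystander. Origin: centre of its underside.

How it is judged (in metres and radians):
On the way:
1. the lever that matches the pins is lifted clear of the bench, level, gripped at its balance point (((horizontal distance between jig and thin_pin below 0.167 m and height (world z) of each of lever_short, lever_short_eye above 0.03 m and angle between lever_short's own z axis and vertical below 0.12 rad and contact force between the fingers and lever_short above 1 N and horizontal distance between the grasp point and lever_short_balance below 0.015 m) or (horizontal distance between jig and thin_pin above 0.167 m and height (world z) of each of lever_long, lever_long_eye above 0.03 m and angle between lever_long's own z axis and vertical below 0.12 rad and contact force between the fingers and lever_long above 1 N and horizontal distance between the grasp point and lever_long_balance below 0.015 m))), for 0.2 s.
At the end, for the whole second after the job is handed in: Matching lever held still by the fingers, TCP within 15 mm (level) of its balance point, tilt under 0.07 rad, big eye within 8 mm (level) of the thick pin and small eye within 8 mm of the thin pin, both undersides 10 to 55 mm above the pin tips, touching neither jig nor pins (((contact force between the fingers and lever_short above 1 N and horizontal distance between the grasp point and lever_short_balance below 0.015 m and horizontal distance between lever_short and thick_pin_tip below 0.008 m and horizontal distance between lever_short_eye and thin_pin_tip below 0.008 m and z of lever_short in the frame of thick_pin_tip between 0.01 and 0.055 m and z of lever_short_eye in the frame of thin_pin_tip between 0.01 and 0.055 m and angle between lever_short's own z axis and vertical below 0.07 rad and linear speed of lever_short below 0.02 m/s and contact force between lever_short and jig below 0.1 N and contact force between lever_short and thin_pin below 0.1 N) or (contact force between the fingers and lever_long above 1 N and horizontal distance between the grasp point and lever_long_balance below 0.015 m and horizontal distance between lever_long and thick_pin_tip below 0.008 m and horizontal distance between lever_long_eye and thin_pin_tip below 0.008 m and z of lever_long in the frame of thick_pin_tip between 0.01 and 0.055 m and z of lever_long_eye in the frame of thin_pin_tip between 0.01 and 0.055 m and angle between lever_long's own z axis and vertical below 0.07 rad and linear speed of lever_long below 0.02 m/s and contact force between lever_long and jig below 0.1 N and contact force between lever_long and thin_pin below 0.1 N))); the arm keeps its last pose, push and grip.
It fails at once if the lever that does not match is moved by more than 25 mm ((horizontal distance between jig and thin_pin below 0.167 m and distance of lever_long from where it was at the start of the episode above 0.025 m) or (horizontal distance between jig and thin_pin above 0.167 m and distance of lever_short from where it was at the start of the episode above 0.025 m)).
It fails at once if a lever is tipped by more than 0.3 rad (angle between any of lever_short, lever_long's own z axis and vertical above 0.3 rad).
It fails at once if a lever is set on or knocked against the jig or its pins (contact force between any of lever_short, lever_long and jig above 2 N or contact force between any of lever_short, lever_long and thin_pin above 2 N).
It fails at once if a bystander is moved by more than 25 mm (distance of any of wax_tin, awl from where it was at the start of the episode above 0.025 m).
It also fails if it takes over 40 s, if anything falls off the work surface, if the arm or the gripper's body presses on something with over 40 N, if the wrist force passes 120 N, or if a joint passes its speed limit or range.

## Robot

A 7-joint arm with a two-finger parallel gripper is mounted at the origin on a cart in front of the work surface, level with it; the furniture and walls round the work are solid. World frame = base frame: x ahead of the robot, y to its left, z up, the work surface at z = 0. Lengths are in m, angles in degrees, forces in N, time in s.
With the tool pointing down it reaches from about 0.425 to 0.95 m from the base axis. Payload 4.7 kg.
Tool frame: the origin (TCP) lies between the finger pads, 19 mm behind the fingertips; this is the grasp point; z points along the fingers, y is the line along which they close (so a half turn about z gives the same grasp; the last joint's range is limited). The gripper opens to 87 mm and grips with 3 to 60 N. Pads are 19 mm wide; open, the fingers measure 117 mm over their backs; the gripper's body (75 mm by 190 mm) begins 51 mm behind the grasp point.
Start: joints at [-71.442, 26.849, -2.785, 87.806, 1.381, 65.374, -4.715], TCP at [0.233, 0.633, 0.241] pointing down, gripper open.
Joint ranges: [-148.3, 148.3], [-19.14, 114.17], [-79.39, 73.82], [5.75, 140.21], [-59.74, 239.74], [12.07, 113.84], [-152.46, 152.46]. Speed limits (degrees/s): [147.25, 147.25, 180, 180, 180, 180, 180].

## Interface

Orientations are given as a 3x3 rotation matrix whose columns are the frame's x, y, z axes.
In Python, from workcell import robot gives the robot as it stands. The module is installed in compiled form; this text tells all that it offers.
- The arm moves only by the tool servo_tool, never from a script. Its argument "commands" is a list of rows, each an object with "hand": the opening, from -1 (shut) to 1 (fully open); "translation": the shift along the tool's x, y, z in mm, a list of three; "rot": the turn, a rotation vector about the tool's x, y, z in units of 6 degrees (1.0 is 6 degrees), a list of three. A call has 1 to 5 rows; each row shifts and turns the commanded pose from where the row before left it, along the tool's axes as they then stand; what a row does not reach is not made up. A row lasts 1/12 s, in which the tool goes at most 41.7 mm and 7.16 degrees, less where a joint would pass 70% of its speed; a pose out of reach is approached as far as the arm can. A call is refused whole if a number of a shift passes 41.7 or a number of a turn 1, either way. A call with a gripper value outside its range is refused whole. The fingers move at their own pace and stop on an object; the grip force is fixed at half the most. Time passes only in rows, so rows that do not move let the fingers close. It gives the time, the measured TCP pose, the force, the opening and the grip force at its end, in the units of the state.
- robot.get_obs(): the state, without advancing time (a new reading comes with each control period).
- robot.camera(name): name is "side" or "top" or "wrist"; returns a dict with "image" (400x640x3 uint8, red, green, blue), "fx", "fy", "cx", "cy" (pixels), "R" (3x3) and "t" (3): a world point X has camera coordinates R X + t. Camera axes: x right, y down, z forward; pixel columns grow to the right and rows downward; lengths in m; the calibration is good to about 2 mm. A picture is of the moment at which its call begins. There is no depth.
- robot.sign_off(): hands the job in; it is judged then, once.
Trained networks look in the newest picture that a camera, given by its name, has taken for a name from the list of things; names that differ only in an ending like _2 or _b are one class to them, and where a whole thing is asked for, a point or a joint stands for the part that bears it (a point fixed in the world has none). Each returns a list of dicts, best first, with "score" (0 to 1); they miss things now and then, are a little off and sometimes report something else, mostly with a low value. They report only what shows in the picture. A call takes as long as a camera call.
- robot.silhouettes(camera, query): "region" (400x640 bool, what is visible of it) and "box" ([left, top, right, bottom] in pixels, round what is visible of it).
The state is a dict: "time": time; "joint_pos": joint angles; "qvel": joint speeds; "joint_efforts": joint torques, N m; "tcp_pos": TCP position; "orientation": TCP orientation; "wrist_force": force on the tool from outside, world axes, zero at the start; "torque": the same for the moment, N m; "width": opening from 0.0 (shut) to 1.0 (fully open); "finger_force": force on a finger pad.
Only numpy, scipy, OpenCV 4.12 (cv2) and the standard library are available. Lean on these libraries where they do the work, as an engineer would, in place of code of your own. Each camera call takes 0.05 s, during which the arm holds its last target. There are 200 camera calls.

## Working session

There is one attempt and no reset: what is moved stays moved. The work goes in short steps, Python scripts to look and compute and a tool call to move; the robot and the scene stay as the last step left them, time stands still between calls to the robot, and variables do not carry over. Pictures are saved under pics/ and viewed, at most 10 in all, crops included, and the job is handed in when it is done.

Besides the shell and the picture viewer there is one more tool, called after "Request:" as name(argument=value, ...) on one line, values as JSON. servo_tool: Moves the arm, as the interface text tells. Its arguments: {"type":"object","properties":{"commands":{"type":"array"}},"required":["commands"]}

```bash
mkdir -p pics
python3 - <<'E'
from workcell import robot
import cv2,numpy as np
for c in ["top","side"]:
    d=robot.camera(c); cv2.imwrite(f"pics/{c}0.png",d["image"][:,:,::-1])
    print(c,d["fx"],d["cx"],d["cy"],np.round(d["R"],3).tolist(),np.round(d["t"],3))
    for q in ["lever_short","lever_long","jig","thin_pin","plug","wax_tin","awl"]:
        print(q,[(round(s["score"],2),s["box"]) for s in robot.silhouettes(c,q)][:3])
o=robot.get_obs();print(o["time"],o["tcp_pos"],np.round(o["orientation"],3),o["width"])
E
```

```text
top 473.8808161880468 321.7903155530592 195.25216149426052 [[-0.019, -1.0, -0.019], [-0.995, 0.021, -0.093], [0.093, 0.017, -0.995]] [0.032 0.535 1.315]
lever_short [(0.69, [324.3, 230.7, 350.9, 256.9]), (0.63, [267.3, 162.4, 295.6, 222.3])]
lever_long [(0.61, [222.0, 164.1, 247.0, 241.1])]
jig [(0.61, [375.0, 166.5, 480.0, 225.7])]
thin_pin []
plug [(0.52, [411.2, 199.8, 415.5, 202.6]), (0.24, [265.8, 162.1, 299.0, 225.3])]
wax_tin []
awl [(0.75, [326.4, 156.6, 339.6, 179.1])]
side 368.1533555115872 317.41383208341796 194.89374123997047 [[0.995, -0.101, 0.001], [-0.055, -0.544, -0.837], [0.085, 0.833, -0.547]] [-0.544  0.087  0.907]
lever_short [(0.64, [281.0, 173.1, 344.0, 196.9])]
lever_long [(0.67, [267.4, 152.5, 341.4, 173.6])]
jig [(0.68, [283.5, 247.7, 387.3, 377.5]), (0.44, [267.5, 155.5, 340.6, 170.4])]
thin_pin [(0.39, [299.8, 254.9, 311.5, 270.3])]
plug [(0.45, [310.5, 275.0, 317.9, 287.0])]
wax_tin [(0.75, [246.8, 209.5, 274.7, 234.3])]
awl [(0.82, [335.1, 208.6, 361.2, 222.0]), (0.36, [312.6, 278.7, 318.5, 285.2])]
0.8 [0.23319799 0.63345388 0.24131538] [[-0.938  0.346  0.   ]
 [ 0.346  0.938  0.   ]
 [ 0.     0.    -1.   ]] 1.002420441255724
```

Run:
```python
import cv2
a=cv2.imread("pics/top0.png")[145:270,210:490]; cv2.imwrite("pics/t1.png",cv2.resize(a,None,fx=2.8,fy=2.8,interpolation=cv2.INTER_CUBIC))
a=cv2.imread("pics/side0.png")[145:390,230:410]; cv2.imwrite("pics/s1.png",cv2.resize(a,None,fx=2.4,fy=2.4,interpolation=cv2.INTER_CUBIC))
```

```text
(no output)
```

View pics/t1.png

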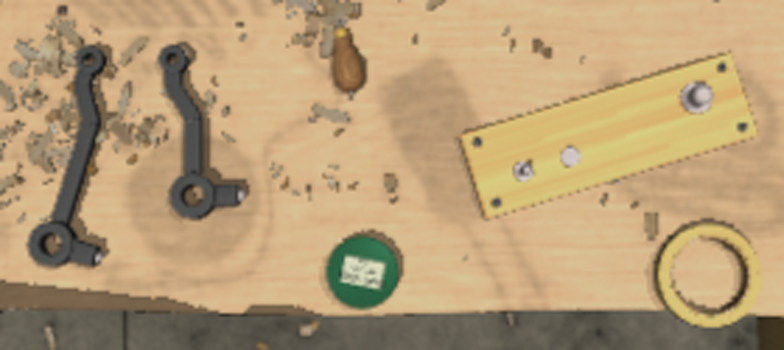

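View pics/s1.png

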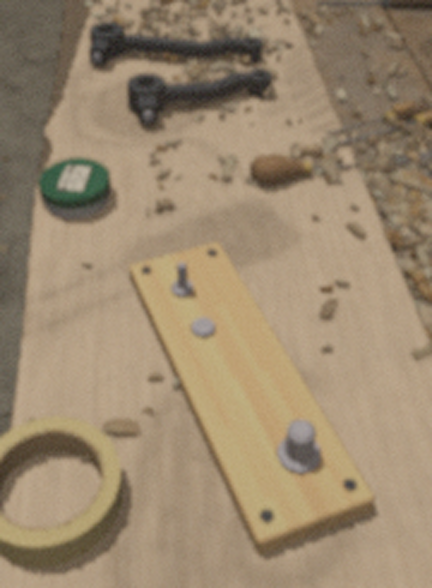

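The top crop shows the thin pin in the far socket at crop (524,170), the plug at (570,156) and the thick pin at (697,96). That means the long lever is needed. Its big eye is at (52,243) and its small eye at (91,60).

```bash
cat > h.py <<'E'
import numpy as np,cv2
from workcell import robot
def ray(d,u,v,z):
    R=np.array(d["R"]);t=np.array(d["t"]);c=-R.T@t
    r=R.T@np.array([(u-d["cx"])/d["fx"],(v-d["cy"])/d["fy"],1]); return c+r*(z-c[2])/r[2]
def proj(d,X):
    p=np.atleast_2d(X)@np.array(d["R"]).T+np.array(d["t"]); return np.c_[p[:,0]/p[:,2]*d["fx"]+d["cx"],p[:,1]/p[:,2]*d["fy"]+d["cy"]]
E
python3 - <<'E'
from h import *
d=robot.camera("top")
P=lambda x,y,z:ray(d,210+(x+.5)/2.8-.5,145+(y+.5)/2.8-.5,z)[:2]
def an(a,b,n,off): 
    v=b-a; print(n,a.round(4),b.round(4),"len",np.hypot(*v).round(4),"xaxis deg",np.degrees(np.arctan2(v[1],v[0])-off).round(2))
an(P(52,243,.036),P(91,60,.028),"long",np.arctan2(20,190))
an(P(194,196,.036),P(173,59,.028),"short",np.arctan2(20,140))
an(P(699,94,.048),P(524,170,.022),"jig thin(collar)",np.arctan2(20,190))
an(P(699,94,.048),P(570,156,.022),"jig plug",np.arctan2(20,140))
w=robot.camera("wrist");o=robot.get_obs();R=o["orientation"]
print("wrist cam in tool:",(np.array(R).T@(-np.array(w["R"]).T@w["t"]-o["tcp_pos"])).round(3),(np.array(w["R"])@R).round(3),w["fx"])
E
```

```text
long [0.4388 0.2846] [0.6239 0.2463] len 0.189 xaxis deg -17.69
short [0.4829 0.142 ] [0.6231 0.1627] len 0.1417 xaxis deg 0.28
jig thin(collar) [ 0.5732 -0.3617] [ 0.5031 -0.1899] len 0.1855 xaxis deg 106.18
jig plug [ 0.5732 -0.3617] [ 0.5163 -0.2366] len 0.1374 xaxis deg 106.33
wrist cam in tool: [ 0.072 -0.001 -0.145] [[-0.001  1.     0.   ]
 [-0.964 -0.001 -0.265]
 [-0.265 -0.     0.964]] 305.1608686364538
```

Request:
servo_tool(commands=[{"hand": 1,"translation": [-31.7,-21.1,5.9],"rot": [0,0,0]},{"hand": 1,"translation": [-31.7,-21.1,5.9],"rot": [0,0,0]},{"hand": 1,"translation": [-31.7,-21.1,5.9],"rot": [0,0,0]},{"hand": 1,"translation": [-31.7,-21.1,5.9],"rot": [0,0,0]}])

```text
time: 1.23
tcp_pos: [0.3238, 0.5091, 0.2175]
orientation: [[-0.939, 0.345, 0.0], [0.345, 0.939, 0.0], [-0.0, 0.0, -1.0]]
wrist_force: [0.8, 0.4, -0.1]
width: 0.998
finger_force: 0.0
```

Request:
servo_tool(commands=[{"hand": 1,"translation": [-31.7,-21.1,5.9],"rot": [0,0,0]},{"hand": 1,"translation": [-31.7,-21.1,5.9],"rot": [0,0,0]},{"hand": 1,"translation": [-31.7,-21.1,5.9],"rot": [0,0,0]},{"hand": 1,"translation": [-31.7,-21.1,5.9],"rot": [0,0,0]}])

```text
time: 1.57
tcp_pos: [0.4137, 0.3859, 0.1941]
orientation: [[-0.938, 0.345, 0.0], [0.345, 0.938, 0.001], [-0.0, 0.001, -1.0]]
wrist_force: [1.0, 0.4, -0.5]
width: 0.999
finger_force: 0.0
```

Request:
servo_tool(commands=[{"hand": 1,"translation": [-31.7,-21.1,5.9],"rot": [0,0,0]},{"hand": 1,"translation": [-31.7,-21.1,5.9],"rot": [0,0,0]},{"hand": 1,"translation": [-31.7,-21.1,5.9],"rot": [0,0,0]},{"hand": 1,"translation": [-31.7,-21.1,5.9],"rot": [0,0,0]}])

```text
time: 1.9
tcp_pos: [0.5036, 0.2629, 0.1705]
orientation: [[-0.938, 0.345, 0.001], [0.345, 0.938, 0.001], [-0.0, 0.001, -1.0]]
wrist_force: [-0.1, -0.7, 0.1]
width: 0.999
finger_force: 0.0
```

Request:
servo_tool(commands=[{"hand": 1,"translation": [0,0,0],"rot": [0,0,0.99]},{"hand": 1,"translation": [0,0,0],"rot": [0,0,0.99]},{"hand": 1,"translation": [0,0,0],"rot": [0,0,0.99]},{"hand": 1,"translation": [0,0,0],"rot": [0,0,0.99]},{"hand": 1,"translation": [0,0,0],"rot": [0,0,0.99]}])

```text
time: 2.32
tcp_pos: [0.5028, 0.2644, 0.1706]
orientation: [[-0.64, 0.769, 0.0], [0.769, 0.64, 0.0], [0.0, 0.0, -1.0]]
wrist_force: [-0.4, 0.6, 0.8]
width: 1.001
finger_force: 0.0
```

Run:
```python
from h import *
o=robot.get_obs();print(o["time"],o["tcp_pos"],np.round(o["orientation"],3),o["joint_pos"])
```

```text
2.3167 [0.50282295 0.26436225 0.17057729] [[-0.64   0.769  0.   ]
 [ 0.769  0.64   0.   ]
 [ 0.     0.    -1.   ]] [-40.50743105  21.13804571  10.8520362  107.5643112   -4.97654925
  51.72988716  12.49356058]
```

Request:
servo_tool(commands=[{"hand": 1,"translation": [0,0,0],"rot": [0,0,0.99]},{"hand": 1,"translation": [0,0,0],"rot": [0,0,0.99]},{"hand": 1,"translation": [0,0,0],"rot": [0,0,0.99]},{"hand": 1,"translation": [0,0,0],"rot": [0,0,0.99]},{"hand": 1,"translation": [0,0,0],"rot": [0,0,0.99]}])

```text
time: 2.73
tcp_pos: [0.5027, 0.2646, 0.1706]
orientation: [[-0.175, 0.984, 0.0], [0.984, 0.175, 0.0], [0.0, 0.0, -1.0]]
wrist_force: [0.3, 0.3, 0.1]
width: 0.997
finger_force: 0.0
```

Request:
servo_tool(commands=[{"hand": 1,"translation": [0,0,0],"rot": [0,0,0.99]},{"hand": 1,"translation": [0,0,0],"rot": [0,0,0.99]},{"hand": 1,"translation": [0,0,0],"rot": [0,0,0.99]},{"hand": 1,"translation": [0,0,0],"rot": [0,0,0.99]},{"hand": 1,"translation": [0,0,0],"rot": [0,0,0.99]}])

```text
time: 3.15
tcp_pos: [0.5027, 0.2646, 0.1706]
orientation: [[0.335, 0.942, 0.0], [0.942, -0.335, 0.0], [0.0, 0.0, -1.0]]
wrist_force: [-0.4, 0.1, 0.4]
width: 1.002
finger_force: 0.0
```

Request:
servo_tool(commands=[{"hand": 1,"translation": [0,0,0],"rot": [0,0,0.99]},{"hand": 1,"translation": [0,0,0],"rot": [0,0,0.99]},{"hand": 1,"translation": [0,0,0],"rot": [0,0,0.99]},{"hand": 1,"translation": [0,0,0],"rot": [0,0,0.99]},{"hand": 1,"translation": [0,0,0],"rot": [0,0,0.99]}])

```text
time: 3.57
tcp_pos: [0.5027, 0.2646, 0.1706]
orientation: [[0.758, 0.652, 0.0], [0.652, -0.758, 0.0], [0.001, -0.0, -1.0]]
wrist_force: [-0.2, 0.3, 0.1]
width: 1.0
finger_force: 0.0
```

Run:
```python
from h import *
o=robot.get_obs();print(o["time"],o["tcp_pos"],np.round(o["orientation"],3),o["joint_pos"])
```

```text
3.5667 [0.50272125 0.26463951 0.17062326] [[ 0.758  0.652  0.   ]
 [ 0.652 -0.758  0.   ]
 [ 0.001 -0.    -1.   ]] [-55.99061738  23.02864102  31.11915323 108.43440066 -14.79039564
  52.47998316 -67.09609682]
```

Request:
servo_tool(commands=[{"hand": 1,"translation": [0,0,0],"rot": [0,0,0.97]},{"hand": 1,"translation": [0,0,0],"rot": [0,0,0.97]},{"hand": 1,"translation": [0,0,0],"rot": [0,0,0.97]},{"hand": 1,"translation": [0,0,0],"rot": [0,0,0.97]},{"hand": 1,"translation": [0,0,0],"rot": [0,0,0.97]}])

```text
time: 3.98
tcp_pos: [0.5027, 0.2647, 0.1706]
orientation: [[0.98, 0.201, 0.0], [0.201, -0.98, 0.001], [0.0, -0.0, -1.0]]
wrist_force: [0.1, 0.0, -0.0]
width: 1.001
finger_force: 0.0
```

Request:
servo_tool(commands=[{"hand": 1,"translation": [0,0,0],"rot": [0,0,0.97]},{"hand": 1,"translation": [0,0,0],"rot": [0,0,0.97]},{"hand": 1,"translation": [0,0,0],"rot": [0,0,0.97]},{"hand": 1,"translation": [0,0,0],"rot": [0,0,0.97]},{"hand": 1,"translation": [0,0,0],"rot": [0,0,0.97]}])

```text
time: 4.4
tcp_pos: [0.5027, 0.2647, 0.1706]
orientation: [[0.954, -0.3, 0.0], [-0.3, -0.954, 0.001], [-0.0, -0.001, -1.0]]
wrist_force: [0.5, -0.5, 0.2]
width: 1.0
finger_force: 0.0
```

Run:
```python
from h import *
o=robot.get_obs();print(o["time"],o["tcp_pos"],np.round(o["orientation"],3),o["joint_pos"])
d=robot.camera("wrist");im=d["image"][:,:,::-1].copy()
th=np.radians(-17.69);B=np.array([.4388,.2846]);X=np.array([np.cos(th),np.sin(th)]);Y=np.array([-X[1],X[0]])
W=lambda x,y,z:np.r_[B+x/1000*X+y/1000*Y,z/1000]
for p in proj(d,[W(0,0,36),W(190,20,28),W(67,0,28)]):
    print(p.round(1));cv2.circle(im,tuple(int(a) for a in p.round()),3,(0,0,255),1)
s=robot.silhouettes("wrist","lever_long");print([(a["score"],a["box"]) for a in s])
cv2.imwrite("pics/w1.png",im)
```

```text
4.4 [0.50267764 0.26469147 0.17061184] [[ 0.954 -0.3    0.   ]
 [-0.3   -0.954  0.001]
 [-0.    -0.001 -1.   ]] [ -66.25659814   26.34189933   45.75112627  108.95308392  -23.08627557
   54.25996652 -117.14487635]
[319.7 260.6]
[297.1  55.9]
[319.9 194. ]
[(0.79, [281.3, 36.1, 372.5, 260.9])]
```

View pics/w1.png

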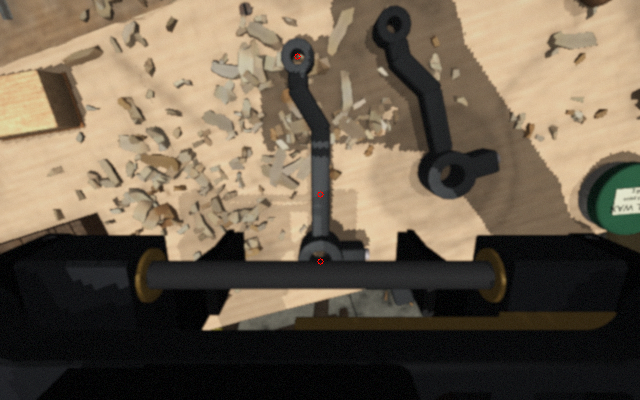

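The overlay in the wrist picture sits on the small eye at (297,57), the arm line at (320,194) and the big eye at (320,260), so the pose is good. I'll descend and grip.

Request:
servo_tool(commands=[{"hand": 1,"translation": [0,0,32],"rot": [0,0,0]},{"hand": 1,"translation": [0,0,32],"rot": [0,0,0]},{"hand": 1,"translation": [0,0,32],"rot": [0,0,0]},{"hand": 1,"translation": [0,0,32],"rot": [0,0,0]},{"hand": 1,"translation": [0,0,19],"rot": [0,0,0]}])

```text
time: 4.92
tcp_pos: [0.501, 0.2642, 0.0205]
orientation: [[0.956, -0.293, -0.004], [-0.293, -0.956, -0.001], [-0.003, 0.002, -1.0]]
wrist_force: [-0.7, 0.6, 0.4]
width: 0.996
finger_force: 0.0
```

Request:
servo_tool(commands=[{"hand": -1,"translation": [0,0,0],"rot": [0,0,0]},{"hand": -1,"translation": [0,0,0],"rot": [0,0,0]},{"hand": -1,"translation": [0,0,0],"rot": [0,0,0]},{"hand": -1,"translation": [0,0,0],"rot": [0,0,0]},{"hand": -1,"translation": [0,0,0],"rot": [0,0,0]}])

```text
time: 5.33
tcp_pos: [0.503, 0.2647, 0.0242]
orientation: [[0.955, -0.295, 0.001], [-0.295, -0.955, 0.001], [0.001, -0.001, -1.0]]
wrist_force: [-0.6, -0.1, -0.4]
width: 0.708
finger_force: 0.0
```

Request:
servo_tool(commands=[{"hand": -1,"translation": [0,0,0],"rot": [0,0,0]},{"hand": -1,"translation": [0,0,0],"rot": [0,0,0]},{"hand": -1,"translation": [0,0,0],"rot": [0,0,0]},{"hand": -1,"translation": [0,0,0],"rot": [0,0,0]},{"hand": -1,"translation": [0,0,0],"rot": [0,0,0]}])

```text
time: 5.75
tcp_pos: [0.5026, 0.2645, 0.0235]
orientation: [[0.955, -0.296, 0.0], [-0.296, -0.955, 0.0], [0.0, -0.0, -1.0]]
wrist_force: [0.2, -0.2, -0.0]
width: 0.326
finger_force: 0.0
```

Request:
servo_tool(commands=[{"hand": -1,"translation": [0,0,0],"rot": [0,0,0]},{"hand": -1,"translation": [0,0,0],"rot": [0,0,0]},{"hand": -1,"translation": [0,0,0],"rot": [0,0,0]},{"hand": -1,"translation": [0,0,0],"rot": [0,0,0]},{"hand": -1,"translation": [0,0,0],"rot": [0,0,0]}])

```text
time: 6.17
tcp_pos: [0.5027, 0.2646, 0.0234]
orientation: [[0.955, -0.296, 0.0], [-0.296, -0.955, 0.0], [0.0, -0.0, -1.0]]
wrist_force: [0.7, 1.2, 0.5]
width: 0.203
finger_force: 30.0
```

Request:
servo_tool(commands=[{"hand": -1,"translation": [0,0,-10],"rot": [0,0,0]},{"hand": -1,"translation": [0,0,-20],"rot": [0,0,0]},{"hand": -1,"translation": [0,0,-20],"rot": [0,0,0]},{"hand": -1,"translation": [0,0,-20],"rot": [0,0,0]},{"hand": -1,"translation": [0,0,-20],"rot": [0,0,0]}])

```text
time: 6.58
tcp_pos: [0.5012, 0.2636, 0.1136]
orientation: [[0.955, -0.296, -0.003], [-0.296, -0.955, -0.002], [-0.002, 0.003, -1.0]]
wrist_force: [0.3, 0.1, -7.5]
width: 0.204
finger_force: 30.0
```

Request:
servo_tool(commands=[{"hand": -1,"translation": [0,0,-20],"rot": [0,0,0]},{"hand": -1,"translation": [0,0,-15],"rot": [0,0,0]},{"hand": -1,"translation": [0,0,0],"rot": [0,0,0]},{"hand": -1,"translation": [0,0,0],"rot": [0,0,0]}])

```text
time: 6.92
tcp_pos: [0.502, 0.2642, 0.1483]
orientation: [[0.955, -0.296, -0.001], [-0.296, -0.955, 0.0], [-0.001, 0.0, -1.0]]
wrist_force: [-0.8, -0.6, -7.5]
width: 0.205
finger_force: 30.0
```

Run:
```python
from h import *
o=robot.get_obs();print(o["time"],o["tcp_pos"],np.round(o["orientation"],3),o["joint_pos"])
a=robot.camera("wrist")["image"][0:270,120:540,::-1]
b=robot.camera("top")["image"][145:270,210:490,::-1]
c=robot.camera("side")["image"][100:240,200:420,::-1]
f=lambda i,w,h:cv2.resize(i,(w,h),interpolation=cv2.INTER_CUBIC)
cv2.imwrite("pics/g1.png",np.vstack([np.hstack([f(a,420,270),f(c,380,270)]),f(b,800,330)]))
```

```text
6.9167 [0.50196451 0.26420574 0.14826577] [[ 0.955 -0.296 -0.001]
 [-0.296 -0.955  0.   ]
 [-0.001  0.    -1.   ]] [ -65.30856081   27.96955496   44.71566497  110.12300706  -24.79993407
   51.9589355  -115.43633345]
```

View pics/g1.png

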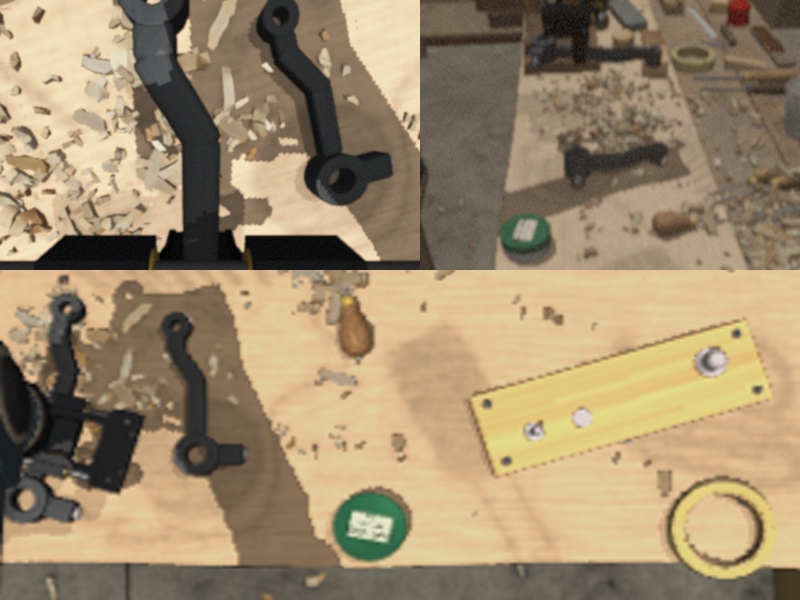

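The lever is held level, and the short lever stays put at (195,450) in the top panel. Next I'll measure the jig precisely.

Run:
```python
from h import *
f=lambda i,k:cv2.resize(i,None,fx=k,fy=k,interpolation=cv2.INTER_CUBIC)
for c,(x0,x1,y0,y1),k in [("top",(372,484,160,230),7),("side",(280,380,245,345),6)]:
    im=np.mean([robot.camera(c)["image"] for _ in range(3)],axis=0).astype(np.uint8)
    cv2.imwrite(f"pics/j_{c}.png",f(im[y0:y1,x0:x1,::-1],k))
```

```text
(no output)
```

View pics/j_top.png

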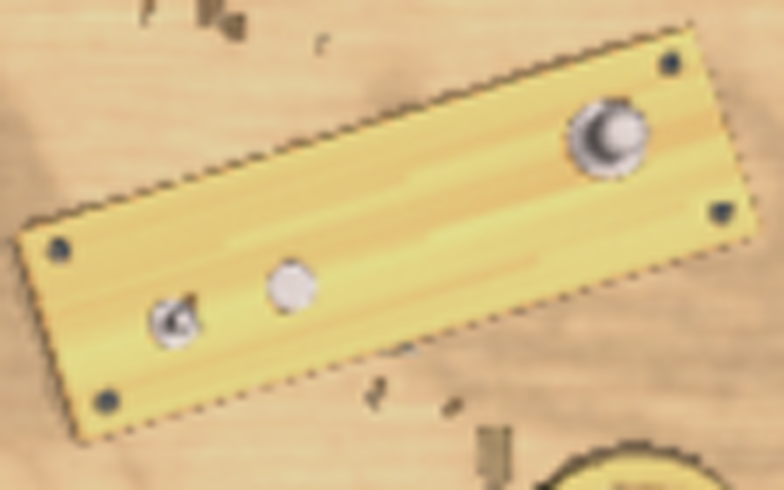

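View pics/j_side.png

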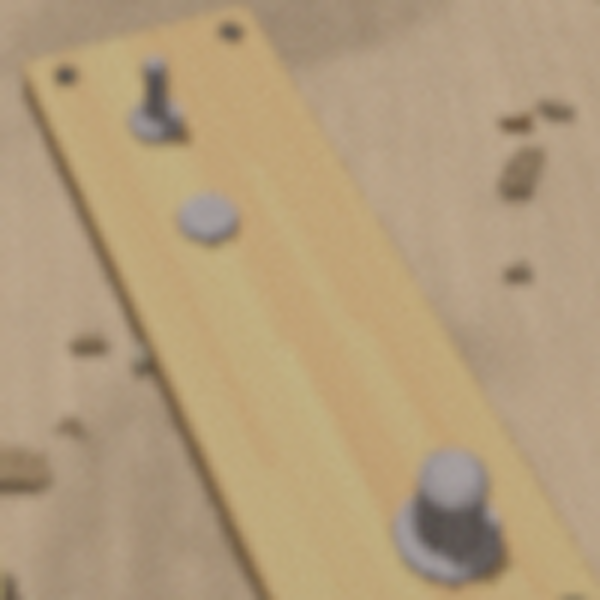

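Top jig picture: thick tip (626,134), flange (608,139), plug (292,287) and collar (174,322). Side jig picture: thick tip (454,476), plug (208,217), collar (157,119) and thin tip (154,64).

```bash
cat > fit.py <<'E'
from h import *
from scipy.optimize import least_squares
def jig(cs=("top","side")):
    T=robot.camera("top");S=robot.camera("side")
    t=lambda x,y:(372+(x+.5)/7-.5,160+(y+.5)/7-.5); s=lambda x,y:(280+(x+.5)/6-.5,245+(y+.5)/6-.5)
    ob=[(T,t(626,134),(0,0,48)),(T,t(292,287),(140,20,22)),(T,t(174,322),(190,20,22)),
        (S,s(454,476),(0,0,48)),(S,s(208,217),(140,20,22)),(S,s(157,119),(190,20,22)),(S,s(154,64),(190,20,47))]
    ob=[o for o in ob if (o[0] is T and "top" in cs) or (o[0] is S and "side" in cs)]
    def W(p,q): c,n=np.cos(p[2]),np.sin(p[2]); return [p[0]+(c*q[0]-n*q[1])/1000,p[1]+(n*q[0]+c*q[1])/1000,q[2]/1000]
    f=lambda p:np.concatenate([proj(d,W(p,q))[0]-uv for d,uv,q in ob])
    r=least_squares(f,[.573,-.362,1.85]); return r.x,r.fun
if __name__=="__main__":
    for cs in [("top",),("side",),("top","side")]:
        p,e=jig(cs);th=p[2]
        print(cs,p[:2].round(4),np.degrees(th).round(2),"bal",(p[:2]+.067*np.array([np.cos(th),np.sin(th)])).round(4),e.round(1))
E
python3 fit.py
```

```text
('top',) [ 0.5719 -0.3665] 105.27 bal [ 0.5543 -0.3019] [ 0.1 -0.   0.   0.  -0.1  0. ]
('side',) [ 0.5732 -0.3713] 105.78 bal [ 0.555  -0.3068] [-0.  -0.1 -0.  -0.  -0.1 -0.1  0.2  0.2]
('top', 'side') [ 0.573  -0.3694] 105.64 bal [ 0.5549 -0.3049] [ 1.1 -0.4  1.2 -0.1  1.1  0.  -0.4 -1.  -0.1 -0.8 -0.1 -0.8  0.2 -0.4]
```

Request:
servo_tool(commands=[{"hand": -1,"translation": [0,0,0],"rot": [0,0,-0.4]},{"hand": -1,"translation": [0,0,0],"rot": [0,0,-0.8]},{"hand": -1,"translation": [0,0,0],"rot": [0,0,-0.9]},{"hand": -1,"translation": [0,0,0],"rot": [0,0,-0.9]},{"hand": -1,"translation": [0,0,0],"rot": [0,0,-0.9]}])

```text
time: 8.08
tcp_pos: [0.5027, 0.2643, 0.1485]
orientation: [[0.994, 0.112, 0.0], [0.112, -0.994, -0.0], [0.0, 0.0, -1.0]]
wrist_force: [-0.1, -0.4, -7.4]
width: 0.205
finger_force: 30.0
```

Request:
servo_tool(commands=[{"hand": -1,"translation": [0,0,0],"rot": [0,0,-0.9]},{"hand": -1,"translation": [0,0,0],"rot": [0,0,-0.9]},{"hand": -1,"translation": [0,0,0],"rot": [0,0,-0.9]},{"hand": -1,"translation": [0,0,0],"rot": [0,0,-0.9]},{"hand": -1,"translation": [0,0,0],"rot": [0,0,-0.9]}])

```text
time: 8.5
tcp_pos: [0.5028, 0.2642, 0.1485]
orientation: [[0.835, 0.551, 0.0], [0.551, -0.835, -0.0], [0.0, 0.0, -1.0]]
wrist_force: [0.2, -0.8, -7.7]
width: 0.202
finger_force: 30.0
```

Request:
servo_tool(commands=[{"hand": -1,"translation": [0,0,0],"rot": [0,0,-0.9]},{"hand": -1,"translation": [0,0,0],"rot": [0,0,-0.9]},{"hand": -1,"translation": [0,0,0],"rot": [0,0,-0.9]},{"hand": -1,"translation": [0,0,0],"rot": [0,0,-0.9]},{"hand": -1,"translation": [0,0,0],"rot": [0,0,-0.9]}])

```text
time: 8.92
tcp_pos: [0.5028, 0.2641, 0.1484]
orientation: [[0.494, 0.87, 0.0], [0.87, -0.494, -0.0], [-0.0, 0.0, -1.0]]
wrist_force: [1.3, -0.3, -7.8]
width: 0.204
finger_force: 30.0
```

Request:
servo_tool(commands=[{"hand": -1,"translation": [0,0,0],"rot": [0,0,-0.9]},{"hand": -1,"translation": [0,0,0],"rot": [0,0,-0.9]},{"hand": -1,"translation": [0,0,0],"rot": [0,0,-0.9]},{"hand": -1,"translation": [0,0,0],"rot": [0,0,-0.9]},{"hand": -1,"translation": [0,0,0],"rot": [0,0,-0.9]}])

```text
time: 9.33
tcp_pos: [0.5029, 0.264, 0.1484]
orientation: [[0.045, 0.999, 0.0], [0.999, -0.045, -0.0], [-0.0, 0.0, -1.0]]
wrist_force: [-0.3, -0.2, -6.9]
width: 0.202
finger_force: 30.0
```

Request:
servo_tool(commands=[{"hand": -1,"translation": [0,0,0],"rot": [0,0,-0.9]},{"hand": -1,"translation": [0,0,0],"rot": [0,0,-0.9]},{"hand": -1,"translation": [0,0,0],"rot": [0,0,-0.8]},{"hand": -1,"translation": [0,0,0],"rot": [0,0,-0.4]},{"hand": -1,"translation": [0,0,0],"rot": [0,0,0]}])

```text
time: 9.75
tcp_pos: [0.5029, 0.2639, 0.1483]
orientation: [[-0.262, 0.965, -0.0], [0.965, 0.262, -0.0], [-0.0, -0.0, -1.0]]
wrist_force: [-0.2, 0.1, -7.1]
width: 0.207
finger_force: 30.0
```

```bash
cat > go.py <<'E'
from h import *
def go(x,y,z,yaw):
    o=robot.get_obs();R=np.array(o["orientation"])
    print(o["time"],np.round(o["tcp_pos"],4),"tool shift mm",(1000*R.T@(np.array([x,y,z])-o["tcp_pos"])).round(1),"rotz units",-((yaw-np.degrees(np.arctan2(R[1,0],R[0,0])))/6).round(2),"tilt",R[2].round(4),np.round(o["joint_pos"],1),o["finger_force"])
E
python3 -c "
from go import *
go(.5545,-.3044,.148,105.5)"
```

```text
9.75 [0.5029 0.2639 0.1483] tool shift mm [-5.62e+02 -9.89e+01  4.00e-01] rotz units -0.06 tilt [-1.e-04 -1.e-04 -1.e+00] [-42.9  22.9  14.1 108.8  -7.2  49.1 -10. ] 29.9939815280959
```

Request:
servo_tool(commands=[{"hand": -1,"translation": [-11,-2,0],"rot": [0,0,0]},{"hand": -1,"translation": [-27,-4.75,0],"rot": [0,0,0]},{"hand": -1,"translation": [-27,-4.75,0],"rot": [0,0,0]},{"hand": -1,"translation": [-27,-4.75,0],"rot": [0,0,0]},{"hand": -1,"translation": [-27,-4.75,0],"rot": [0,0,0]}])

```text
time: 10.17
tcp_pos: [0.5135, 0.1416, 0.1485]
orientation: [[-0.26, 0.966, 0.0], [0.966, 0.26, -0.001], [-0.001, -0.0, -1.0]]
wrist_force: [1.4, 0.0, -6.4]
width: 0.205
finger_force: 30.0
```

Request:
servo_tool(commands=[{"hand": -1,"translation": [-27,-4.75,0],"rot": [0,0,0]},{"hand": -1,"translation": [-27,-4.75,0],"rot": [0,0,0]},{"hand": -1,"translation": [-27,-4.75,0],"rot": [0,0,0]},{"hand": -1,"translation": [-27,-4.75,0],"rot": [0,0,0]},{"hand": -1,"translation": [-27,-4.75,0],"rot": [0,0,0]}])

```text
time: 10.58
tcp_pos: [0.5257, 0.005, 0.1486]
orientation: [[-0.26, 0.966, 0.0], [0.966, 0.26, -0.0], [-0.0, 0.0, -1.0]]
wrist_force: [1.4, 0.8, -7.2]
width: 0.205
finger_force: 30.0
```

Request:
servo_tool(commands=[{"hand": -1,"translation": [-27,-4.75,0],"rot": [0,0,0]},{"hand": -1,"translation": [-27,-4.75,0],"rot": [0,0,0]},{"hand": -1,"translation": [-27,-4.75,0],"rot": [0,0,0]},{"hand": -1,"translation": [-27,-4.75,0],"rot": [0,0,0]},{"hand": -1,"translation": [-27,-4.75,0],"rot": [0,0,0]}])

```text
time: 11.0
tcp_pos: [0.5378, -0.1314, 0.1485]
orientation: [[-0.26, 0.966, -0.0], [0.966, 0.26, -0.0], [-0.0, -0.0, -1.0]]
wrist_force: [-0.3, -0.5, -7.2]
width: 0.204
finger_force: 30.0
```

Request:
servo_tool(commands=[{"hand": -1,"translation": [-27,-4.75,0],"rot": [0,0,0]},{"hand": -1,"translation": [-27,-4.75,0],"rot": [0,0,0]},{"hand": -1,"translation": [-27,-4.75,0],"rot": [0,0,0]},{"hand": -1,"translation": [-27,-4.75,0],"rot": [0,0,0]},{"hand": -1,"translation": [-27,-4.75,0],"rot": [0,0,0]}])

```text
time: 11.42
tcp_pos: [0.55, -0.2677, 0.1483]
orientation: [[-0.26, 0.966, -0.001], [0.966, 0.26, -0.0], [-0.0, -0.001, -1.0]]
wrist_force: [0.8, 0.4, -7.5]
width: 0.204
finger_force: 30.0
```

Request:
servo_tool(commands=[{"hand": -1,"translation": [-27,-4.75,0],"rot": [0,0,0]},{"hand": -1,"translation": [-11,-2,0],"rot": [0,0,0]},{"hand": -1,"translation": [0,0,0],"rot": [0,0,0]},{"hand": -1,"translation": [0,0,0],"rot": [0,0,0]}])

```text
time: 11.75
tcp_pos: [0.5532, -0.3051, 0.148]
orientation: [[-0.259, 0.966, -0.001], [0.966, 0.259, 0.0], [0.001, -0.001, -1.0]]
wrist_force: [0.7, 0.6, -7.2]
width: 0.206
finger_force: 30.0
```

```bash
cat > look.py <<'E'
from go import *
import sys
go(.5545,-.3044,.103,105.5)
o=robot.get_obs();R=np.array(o["orientation"]);p=np.array(o["tcp_pos"])
L=lambda x,y,z:p+R@np.array([(x-67)/1000,-y/1000,-(z-23.4)/1000])   # lever frame: x=tool x, y=-tool y, z=-tool z
out=[]
for c,(x0,x1,y0,y1),k in [("top",(372,484,150,235),7),("side",(250,390,190,345),3.8)]:
    d=robot.camera(c);im=cv2.resize(d["image"][y0:y1,x0:x1,::-1],None,fx=k,fy=k,interpolation=cv2.INTER_CUBIC)
    im=np.ascontiguousarray(im)
    for X,n,r in [(L(0,0,36),"big",11),(L(190,20,28),"small",6)]:
        a=np.linspace(0,2*np.pi,24); C=X+np.c_[np.cos(a),np.sin(a),0*a]*r/1000
        q=(proj(d,C)-[x0,y0]+.5)*k-.5; cv2.polylines(im,[q.round().astype(int)],True,(0,0,255),1); print(c,n,q.mean(0).round(1))
    cv2.imwrite(f"pics/{sys.argv[1]}_{c}.png",im); out.append(im)
w=max(i.shape[1] for i in out)
E
python3 look.py p1
```

```text
11.75 [ 0.5532 -0.3051  0.148 ] tool shift mm [ 0.3  1.5 45. ] rotz units -0.08 tilt [ 6.0e-04 -1.1e-03 -1.0e+00] [  9.5  29.   21.5 100.4 -12.8  53.1  51.3] 29.991868659853935
top big [720.7 166.3]
top small [230.8 367.2]
side big [411.1 325.9]
side small [208.   90.6]
```

Request:
servo_tool(commands=[{"hand": -1,"translation": [0,0,10],"rot": [0,0,0]},{"hand": -1,"translation": [0,0,15],"rot": [0,0,0]},{"hand": -1,"translation": [0,0,15],"rot": [0,0,0]},{"hand": -1,"translation": [0,0,4],"rot": [0,0,0]},{"hand": -1,"translation": [0,0,0],"rot": [0,0,0]}])

```text
time: 12.27
tcp_pos: [0.5534, -0.3021, 0.1024]
orientation: [[-0.263, 0.965, -0.004], [0.965, 0.263, 0.002], [0.003, -0.003, -1.0]]
wrist_force: [0.3, 0.5, -8.1]
width: 0.205
finger_force: 30.0
```

Request:
servo_tool(commands=[{"hand": -1,"translation": [0,0,0],"rot": [0,0,0]},{"hand": -1,"translation": [0,0,0],"rot": [0,0,0]}])

```text
time: 12.43
tcp_pos: [0.5551, -0.304, 0.1053]
orientation: [[-0.262, 0.965, 0.002], [0.965, 0.262, -0.001], [-0.001, 0.001, -1.0]]
wrist_force: [0.1, -0.1, -7.4]
width: 0.206
finger_force: 30.0
```

```bash
python3 look.py p2
```

```text
12.4333 [ 0.5551 -0.304   0.1053] tool shift mm [-0.2 -0.7  2.3] rotz units -0.05 tilt [-0.0011  0.0014 -1.    ] [ 10.3  32.   20.3 102.1 -14.3  48.4  52.5] 29.991834782995284
top big [683.2 176.6]
top small [210.7 372.3]
side big [409.3 396.9]
side small [212.2 156.1]
```

View pics/p2_top.png

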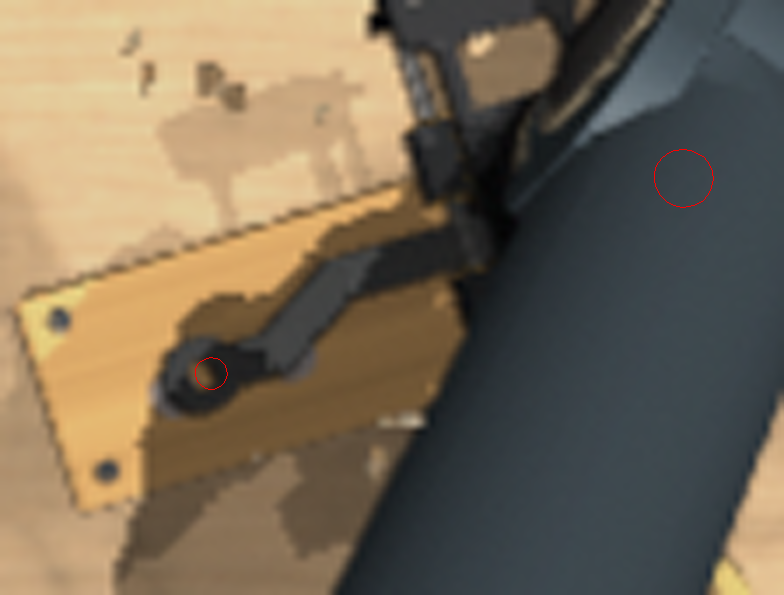

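View pics/p2_side.png

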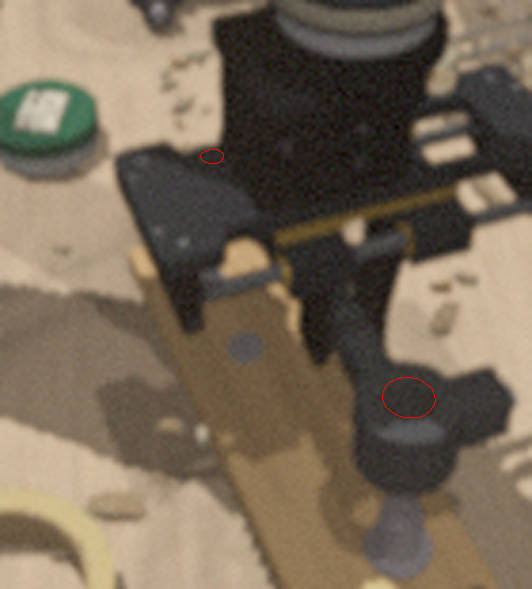

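The small eye in the top view is at about (203,376), against a predicted (211,372). The big eye in the side view is at about (407,404), against a predicted (409,397). Both offsets look like the cameras' own bias, so I'll check the lever against the pins in each camera.

Run:
```python
from h import *
o=robot.get_obs();R=np.array(o["orientation"]);p=np.array(o["tcp_pos"]);print(p)
T=robot.camera("top");S=robot.camera("side")
zu=p[2]-.0234
L=lambda x,y,z:p+R@np.array([(x-67)/1000,-y/1000,-(z-23.4)/1000])
a=np.linspace(0,2*np.pi,72)
ring=lambda X,r:X+np.c_[np.cos(a),np.sin(a),0*a]*r/1000
sc=lambda X:(proj(S,X)-[250,190]+.5)*3.8-.5
tc=lambda X:(proj(T,X)-[372,150]+.5)*7-.5
for n,f,Xs,r in [("side big",sc,[L(0,0,0),L(0,0,36)],23),("top small",tc,[L(190,20,0),L(190,20,28)],15)]:
    for X in Xs: q=f(ring(X,r));print(n,X.round(4),q.min(0).round(),q.max(0).round())
print("side meas big XY",ray(S,250+407.5/3.8-.5,190+404.5/3.8-.5,zu+.036)[:2].round(4),"side pin",ray(S,280+454.5/6-.5,245+476.5/6-.5,.048)[:2].round(4))
print("top meas small XY",ray(T,372+203.5/7-.5,150+376.5/7-.5,zu+.028)[:2].round(4),"top thin collar",ray(T,372+174.5/7-.5,160+322.5/7-.5,.022)[:2].round(4))
b=[]
for d,f,(x0,x1,y0,y1),k,Xs,r in [(S,sc,(325,390,270,345),7.6,[L(0,0,0),L(0,0,36)],23),(T,tc,(385,425,190,217),12,[L(190,20,28)],15)]:
    im=np.ascontiguousarray(cv2.resize(d["image"][y0:y1,x0:x1,::-1],None,fx=k,fy=k,interpolation=cv2.INTER_CUBIC))
    im=cv2.convertScaleAbs(im,alpha=1.8)
    for X in Xs: cv2.polylines(im,[((proj(d,ring(X,r))-[x0,y0]+.5)*k-.5).round().astype(int)],True,(0,0,255),1)
    b.append(im)
h=max(i.shape[0] for i in b)
im=np.hstack([cv2.copyMakeBorder(i,0,h-i.shape[0],0,0,cv2.BORDER_CONSTANT) for i in b]);im=im[:,:]
print(b[0].shape,b[1].shape);s=min(1,800/im.shape[1]);print(s);cv2.imwrite("pics/chk.png",cv2.resize(im,None,fx=s,fy=s))
```

```text
[ 0.55502109 -0.30421653  0.10542405]
side big [ 0.5726 -0.3689  0.0821] [350. 413.] [457. 499.]
side big [ 0.5726 -0.3689  0.1181] [353. 356.] [464. 441.]
top small [ 0.5035 -0.1908  0.0818] [161. 340.] [240. 417.]
top small [ 0.5035 -0.1908  0.1098] [171. 333.] [251. 413.]
side meas big XY [ 0.5714 -0.3725] side pin [ 0.5733 -0.3714]
top meas small XY [ 0.5024 -0.1876] top thin collar [ 0.5026 -0.1888]
(570, 494, 3) (324, 480, 3)
0.8213552361396304
```

View pics/chk.png

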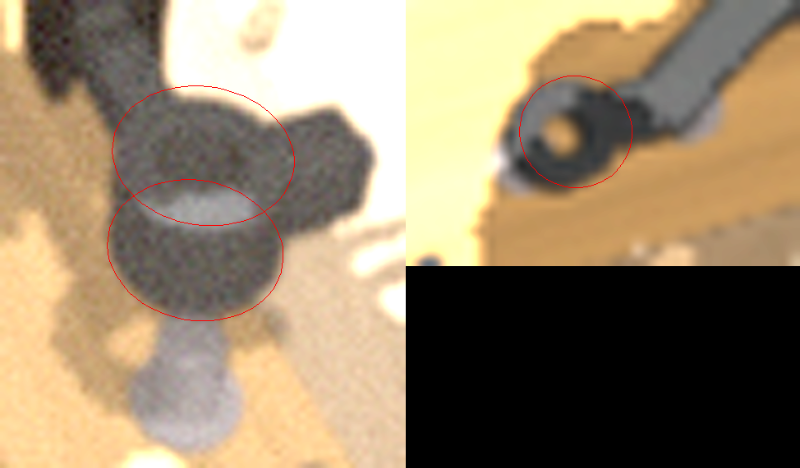

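The left panel shows the big eye's underside right over the thick pin. The right panel shows the small-eye bore at (562,135), about 1.5 mm from the collar position in the same camera. I'll make a small trim and settle.

Request:
servo_tool(commands=[{"hand": -1,"translation": [-1.2,0,2.5],"rot": [0,0,0]},{"hand": -1,"translation": [0,0,0],"rot": [0,0,0]},{"hand": -1,"translation": [0,0,0],"rot": [0,0,0]},{"hand": -1,"translation": [0,0,0],"rot": [0,0,0]},{"hand": -1,"translation": [0,0,0],"rot": [0,0,0]}])

```text
time: 13.05
tcp_pos: [0.5547, -0.3051, 0.1019]
orientation: [[-0.262, 0.965, -0.0], [0.965, 0.262, 0.0], [0.0, 0.0, -1.0]]
wrist_force: [0.4, -0.1, -6.9]
width: 0.202
finger_force: 30.0
```

Request:
servo_tool(commands=[{"hand": -1,"translation": [0,0,0],"rot": [0,0,0]},{"hand": -1,"translation": [0,0,0],"rot": [0,0,0]},{"hand": -1,"translation": [0,0,0],"rot": [0,0,0]},{"hand": -1,"translation": [0,0,0],"rot": [0,0,0]},{"hand": -1,"translation": [0,0,0],"rot": [0,0,0]}])

```text
time: 13.47
tcp_pos: [0.5547, -0.305, 0.1019]
orientation: [[-0.262, 0.965, 0.0], [0.965, 0.262, 0.0], [0.0, 0.0, -1.0]]
wrist_force: [-0.0, 0.4, -7.7]
width: 0.203
finger_force: 30.0
```

```bash
python3 -c "
from go import *
go(.5549,-.3056,.1025,105.5)
print(robot.sign_off())"
```

```text
13.4667 [ 0.5547 -0.305   0.1019] tool shift mm [-0.6  0.1 -0.6] rotz units -0.05 tilt [ 0.  0. -1.] [ 10.5  32.2  20.3 102.1 -14.4  48.2  52.7] 29.991834573447704
the job is handed in; nothing more can be done
None
```

I handed the job in at 13.5 s with the long lever (the one that matches the pins) gripped at its balance point, level and still, about 3 cm above the pin tips, each eye over its pin to about 2 mm by the cameras; the sign-off returned no verdict.

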